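# Bring the red underglaze to the front of the jar carousel

### The job

Turn the underglaze jar carousel by pushing its lobed wooden rim with the fingertips until the jar with the red lid stands squarely at the front, in line with the white mark across the brush tray. Turn it slowly, so that the jars keep their places, and do not touch the jars or the cork they stand on. Leave the brush, the rolling pin and the mug alone, and finish with the tray at rest.

Things in the scene. Friction and masses are not known exactly. Their poses are not given: they have to be found in the camera images.
- base: Fixed dark brown wooden baseboard of the carousel, 350 (x) by 300 (y) by 18 mm, at any small yaw. Origin: on the bench top, below the turning axis. Its own -x axis points to the FRONT, the robot's side, where a shallow brush tray runs along the edge (160 to 195 mm from the axis, walls to 28 mm above the bench), with a white stripe across its middle: the front mark.
- tray: The turning tray: round pale wood, 250 mm diameter, with a raised rim and ten upright rounded finger lobes around its outside. Underside 40 mm, rim and lobe tops 66 mm above the bench. Origin: on the turning axis at the underside; turns with the tray, z up. Lobes lie at 0, 36, 72 ... degrees from the tray's own x axis, hollows at 18, 54, 90 ... degrees.
- tray_centre (a point): Point on the turning axis at the height of the rim's top (66 mm above the bench). Each lobe is a round of 18 mm radius centred 128 mm from the axis, standing out to 146 mm; the hollows between them are about 43 mm wide, with the plain rim 125 mm from the axis at their bottom.
- bearing (a joint): turning angle of the tray, rad, growing anticlockwise seen from above; no stops; its value at the start means nothing in particular. The bearing is slightly stiff: about 0.1 N m (under 1 N at the rim) turns it, and it coasts only a few degrees when left.
- deck: cork floor inside the tray, 229 mm diameter, 56 mm above the bench, on which the jars stand; turns with the tray. Origin on the axis at the tray's underside.
- red_jar_mid (a point): centre of the jar with the red lid and red band (46 mm diameter, 48 mm tall, about 90 g), half-way up. It stands loose on the cork deck, 82 mm from the turning axis; its top is 104 mm above the bench.
- red_jar: the same red jar; origin at the centre of its underside, z up
- blue_jar: blue jar: same size and shape as the red one, blue lid and band; same origin. Rides loose on the cork deck.
- green_jar: green jar: same size and shape as the red one, green lid and band; same origin. Rides loose on the cork deck.
- yellow_jar: yellow jar: same size and shape as the red one, yellow lid and band; same origin. Rides loose on the cork deck.
- black_jar: black jar: same size and shape as the red one, black lid and band; same origin. Rides loose on the cork deck.
- white_jar: white jar: same size and shape as the red one, white lid and band; same origin. Rides loose on the cork deck.
- brush: thin paint brush, 170 mm long, lying in the brush tray of the baseboard; top 28 mm above the bench. Origin near its middle.
- rolling_pin: dark grey rolling pin with wooden handles, 426 mm long, 58 mm thick, lying on the bench to the robot's right, along x. Origin under its middle.
- mug: unglazed cream mug, 80 mm across, 92 mm tall, on the bench to the robot's left. Origin: centre of its foot.
There are look-alikes about, which are no part of the job. Of the things that look like the green_jar, the smallest one is meant.

How it is judged:
By the outcome, as a careful person would: the job done as asked, in the order asked, and still so for the second after the job is handed in, with the robot touching nothing.
It also fails if it takes over 48 s, if anything falls off the work surface, if the arm or the gripper's body presses on something with over 40 N, if the wrist force passes 120 N, or if a joint passes its speed limit or range.

### The arm

A 6-joint arm with a two-finger parallel gripper is mounted at the origin on the work surface. World frame = base frame: x ahead of the robot, y to its left, z up, the work surface at z = 0. Lengths are in m, angles in rad, forces in N, time in s.
With the tool pointing down it reaches from about 0.3 to 0.85 m from the base axis. Payload 4.2 kg.
Tool frame: the origin (TCP) lies midway between the tips of the shut fingers; the grasp point (between the pads) lies 19 mm behind it; x points along the fingers, z is the direction in which the jaws open and shut, and the axes are right-handed (so a half turn about x gives the same grasp; the last joint's range is limited). The gripper opens to 91 mm and grips with 3 to 60 N. Pads are 32 mm wide; open, the fingers measure 118 mm over their backs; the gripper's body (76 mm by 178 mm) begins 60 mm behind the grasp point.
Start: joints at [-1.368, 0.32, 1.565, -0, 1.257, -0.02], TCP at [0.127, -0.561, 0.214] pointing down, gripper open.
Joint ranges: [-3.11, 3.11], [-0.84, 2.01], [0.21, 2.61], [-1.34, 4.49], [0.05, 2.63], [-2.56, 2.56]. Speed limits (rad/s): [2.57, 2.57, 3.14, 3.14, 3.14, 3.14].

### API

Orientations are given as a 3x3 rotation matrix whose columns are the frame's x, y, z axes.
In Python, from bench import env, viewer, order, finder gives the robot as it stands.
- The arm moves only by the tool send_rows, never from a script. Its argument "motion" is a list of rows, each an object with "linear": the shift along the tool's x, y, z as a fraction of full scale, a list of three; "spin": the turn about the tool's x as a fraction of full scale. In form: [{"linear": [tx, ty, tz], "spin": spin}, ...]. A call has 1 to 5 rows; each row is the pose to reach, as a shift and turn from the pose commanded when the call began, along the tool's axes at that moment; what a row does not reach only later rows make up. Full scale, the value 1, is 0.15 m for a shift and 120 degrees for a turn. A row lasts 1/10 s, in which the tool goes at most 50 mm and 8.59 degrees, less where a joint would pass 70% of its speed; a pose out of reach is approached as far as the arm can. A call with a number of a shift or a turn outside -1 to 1 is refused whole. A call with a gripper value outside its range is refused whole. "fingers" is the closure in counts, from 0 (fully open) to 255 (shut), set as the call begins (left out, the last holds). The fingers move at their own pace and stop on an object; "newtons" is the grip in N (left out, the last holds). Time passes only in rows, so rows that repeat a pose let the fingers close. It gives the time, the measured TCP pose, the force and the opening at its end, in the units of the state.
- env.observe(): the state, without advancing time (a new reading comes with each control period).
- viewer.capture(name): name is "scene" or "top"; returns a dict with "image" (384x512x3 uint8, red, green, blue), "depth" (384x512 float32, m along the optical axis (not along the pixel's ray), 0 where there is no reading), "mtx" (3x3 intrinsics, pixels), "xyz" and "orientation" of the camera in the world. Camera axes: x right, y down, z forward; pixel columns grow to the right and rows downward; lengths in m; the calibration is good to about 2 mm. A picture is of the moment at which its call begins.
- order.close_job(): hands the job in, once; it reports no verdict.
Trained networks look in a picture, given as the dict that the camera call returned (one of the last four; its "shot" number tells which), for a name from the list of things; names that differ only in an ending like _2 or _b are one class to them, and where a whole thing is asked for, a point or a joint stands for the part that bears it (a point fixed in the world has none). Each returns a list of dicts, best first, with "score" (0 to 1); they miss things now and then, are a little off and sometimes report something else, mostly with a low value. They report only what shows in the picture. A call takes as long as a camera call. They do not tell look-alikes from the thing itself.
- finder.look_for(picture, target): "point" ([column, row] in pixels, amid what is visible of it).
- finder.outline_of(picture, target): "mask" (384x512 bool, what is visible of it) and "point" ([column, row] in pixels, amid what is visible of it).
The state is a dict: "time": time; "joint_pos": joint angles; "joint_velocities": joint speeds; "effort": joint torques, N m; "eef_pos": TCP position; "tool_rot": TCP orientation; "force": force on the tool from outside, world axes, zero at the start; "wrist_torque": the same for the moment, N m; "width": finger opening in m.
Only numpy, scipy, OpenCV 4.12 (cv2) and the standard library are available. Lean on these libraries where they do the work, as an engineer would, in place of code of your own. Each camera call takes 0.05 s, during which the arm holds its last target.

## Working session

There is one attempt and no reset: what is moved stays moved. The work goes in short steps, Python scripts to look and compute and a tool call to move; the robot and the scene stay as the last step left them, time stands still between calls to the robot, and variables do not carry over. Pictures are saved under pics/ and viewed, and the job is handed in when it is done.

Besides the shell and the picture viewer there is one more tool, called after ">>>" by a JSON object that holds its "fn" and its "kwargs". send_rows: Moves the arm, as the interface text tells. Its arguments: {"type":"object","properties":{"motion":{"type":"array"},"fingers":{"type":"number"},"newtons":{"type":"number"}},"required":["motion"]}

```bash
ls; mkdir -p pics; cat > look.py <<'E'
import sys,cv2,numpy as np
from bench import env,viewer,order,finder
def cap(name,out):
    p=viewer.capture(name); cv2.imwrite(f'pics/{out}.png',cv2.cvtColor(p['image'],cv2.COLOR_RGB2BGR)); return p
def px2w(p,u,v,z=None):
    K=p['mtx'];R=np.array(p['orientation']);t=np.array(p['xyz'])
    r=R@np.linalg.inv(K)@np.array([u,v,1.])
    if z is None: return t+r*p['depth'][int(round(v)),int(round(u))]
    return t+r*(z-t[2])/r[2]
E
python3 - <<'E'
from look import *
s=env.observe();print(s)
for n in('scene','top'):
    p=cap(n,n+'0');print(n,p['xyz'],p['orientation'],p['mtx'])
    for t in['red_jar','green_jar','blue_jar','white_jar','yellow_jar','black_jar','tray','base','mug','rolling_pin','brush']:
        for d in finder.look_for(p,t)[:3]: print(t,np.round(d['point'],1),round(d['score'],2),px2w(p,*d['point']).round(3))
E
```

```text
pics
{'time': 0.0, 'joint_pos': array([-1.36803604e+00,  3.20318783e-01,  1.56569221e+00, -1.54274065e-06,
        1.25737972e+00, -2.00106869e-02]), 'joint_velocities': array([-0.00072022,  0.00021543, -0.0012515 , -0.0005603 , -0.00035918,
       -0.00101209]), 'effort': array([ 1.93845044e-03, -4.12456369e+01, -2.31970793e+01,  7.28410925e-02,
        4.55237261e-02, -1.50140963e-04]), 'eef_pos': array([ 0.1269286 , -0.56029571,  0.21309972]), 'tool_rot': array([[-3.63520866e-04,  9.75288897e-01,  2.20933102e-01],
       [ 1.76093565e-03,  2.20933399e-01, -9.75287308e-01],
       [-9.99998383e-01,  3.45116890e-05, -1.79773488e-03]]), 'force': array([ 0.59219456, -0.11963901,  0.34757675]), 'wrist_torque': array([ 0.03378162, -0.02700499, -0.01041841]), 'width': 0.09121323933807565}
scene [1.24612108 0.79051117 0.85562315] [[-0.73084318  0.41318705 -0.54327222]
 [ 0.6822715   0.41969956 -0.59863   ]
 [-0.01933505 -0.80816381 -0.58864031]] [[456.88089918   0.         253.0081481 ]
 [  0.         456.88089918 189.56443657]
 [  0.           0.           1.        ]]
red_jar [245.6 220
[... 1114 characters left out ...]
8.8] 0.75 [ 0.546 -0.045  0.104]
green_jar [339.1 199.2] 0.66 [ 0.494 -0.223  0.066]
green_jar [339.1 153.1] 0.62 [ 0.636 -0.222  0.068]
blue_jar [285.4 148.6] 0.66 [ 0.637 -0.056  0.108]
blue_jar [250.5 203.4] 0.34 [0.478 0.047 0.018]
white_jar [256.3 189.3] 0.64 [0.513 0.027 0.104]
yellow_jar [258.2 137.9] 0.57 [0.668 0.026 0.104]
black_jar [235.1 172.7] 0.52 [0.561 0.092 0.103]
tray [254.6 201.3] 0.6 [0.481 0.033 0.066]
base [250.3 204.1] 0.63 [0.475 0.047 0.022]
mug [119.4 192.8] 0.84 [0.501 0.473 0.009]
mug [255.  188.6] 0.74 [0.515 0.031 0.107]
rolling_pin [409.1 206.1] 0.68 [ 0.48  -0.439  0.049]
brush [241.5 218.8] 0.62 [0.428 0.073 0.027]
brush [262.2 166.6] 0.61 [0.59  0.013 0.057]
```

```bash
python3 - <<'E'
import cv2
a=cv2.imread('pics/top0.png')[100:270,180:380];cv2.imwrite('pics/top0c.png',cv2.resize(a,None,fx=3.5,fy=3.5,interpolation=cv2.INTER_CUBIC))
E
```

```text
(no output)
```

View pics/top0.png

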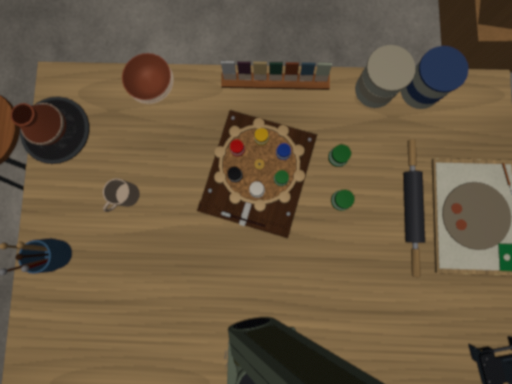

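View pics/scene0.png

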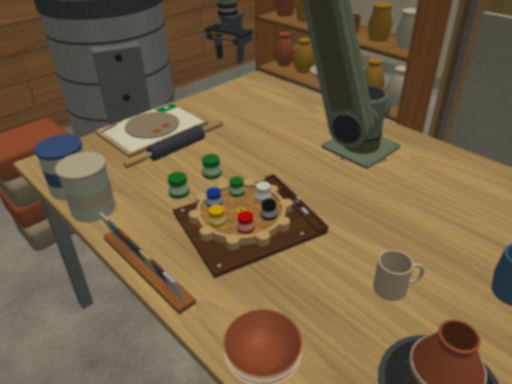

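```bash
sleep 1
```

```text
(no output)
```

View pics/top0c.png

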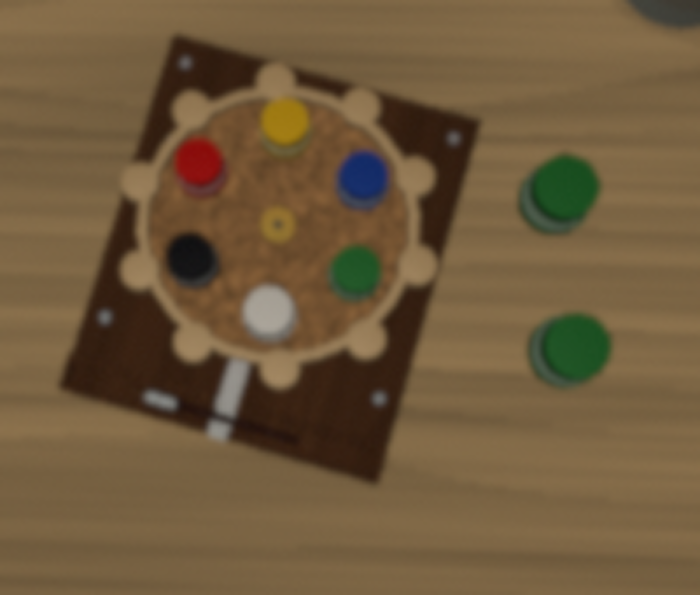

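The top view shows the carousel around (259,164) px. The red lid is at (237,147), the front stripe at (246,212), and two look-alike green jars are on the right. Red has to go anticlockwise by roughly 113°. I'll measure this precisely before moving.

```bash
cat > meas.py <<'E'
from look import *
from scipy.optimize import least_squares
def lids(p):
    im=p['image'];hsv=cv2.cvtColor(im,cv2.COLOR_RGB2HSV)
    v,u=np.mgrid[0:384,0:512]
    K=p['mtx'];R=np.array(p['orientation']);t=np.array(p['xyz'])
    r=np.stack([u,v,np.ones_like(u)],-1)@np.linalg.inv(K).T@R.T
    P=t+r*p['depth'][...,None]
    return hsv,P,r,t
def plane(r,t,z): return t+r*((z-t[2])/r[...,2])[...,None]
def meas(p,c0=(.59,.018),lobes=True):
    hsv,P,r,t=lids(p);H,S,V=[hsv[...,i].astype(int) for i in range(3)]
    out={}
    Q=plane(r,t,.104)
    near=np.hypot(Q[...,0]-c0[0],Q[...,1]-c0[1])<.13
    rm=near&((H<8)|(H>172))&(S>170)&(P[...,2]>.085)
    bm=near&(H>105)&(H<130)&(S>120)&(P[...,2]>.085)
    gm=near&(H>50)&(H<80)&(S>90)&(P[...,2]>.085)
    ym=near&(H>18)&(H<32)&(S>190)&(P[...,2]>.085)
    for n,m in dict(red=rm,blue=bm,green=gm,yellow=ym).items():
        m=m&(np.abs(P[...,2]-.104)<.008)
        out[n]=(int(m.sum()),Q[m][:,:2].mean(0).round(4) if m.any() else None)
    # rim+lobe pixels: depth height .058-.074
    z=P[...,2];Q=plane(r,t,.066)
    d=np.hypot(Q[...,0]-c0[0],Q[...,1]-c0[1])
    m=(z>.060)&(z<.072)&(d>.115)&(d<.165)
    out['rim']=Q[m][:,:2]
    return out
E
python3 - <<'E'
from meas import *
p=viewer.capture('top');o=meas(p)
for k in o:
    if k!='rim':print(k,o[k])
pts=o['rim'];print(len(pts))
# fit: maximise mask IoU of lobed shape
hsv,P,r,t=lids(p);Q=plane(r,t,.066)
reg=np.hypot(Q[...,0]-.59,Q[...,1]-.018)<.18
z=P[...,2];inside=(z>.053)
X=Q[reg][:,:2];I=inside[reg].astype(float)
def res(a):
    d=X-a[:2];rr=np.hypot(*d.T);th=np.arctan2(d[:,1],d[:,0])
    k=(th-a[2]+np.pi/10)%(np.pi/5)-np.pi/10
    s=np.minimum(rr-.125,np.hypot(rr*np.cos(k)-.128,rr*np.sin(k))-.018)
    return 1/(1+np.exp(s/.0015))-I
best=min((least_squares(res,[.59,.018,a],x_scale=[.01,.01,.1],diff_step=1e-3) for a in np.radians([0,9,18,27])),key=lambda s:s.cost)
print('tray',best.x[:2],np.degrees(best.x[2])%36,best.cost,len(I))
c=best.x[:2]
for k in('red','blue','green','yellow'):
    d=o[k][1]-c;print(k,np.hypot(*d),np.degrees(np.arctan2(d[1],d[0])))
# base: dark brown, z .018 
z=P[...,2];H,S,V=[hsv[...,i].astype(int) for i in range(3)]
for q in[(246,212),(205,207),(265,120),(280,225),(243,205)]:print(q,hsv[q[1],q[0]],P[q[1],q[0]].round(3))
Q=plane(r,t,.018)
m=(V<75)&(S>120)&(np.hypot(Q[...,0]-c[0],Q[...,1]-c[1])<.25)
for d in finder.outline_of(p,'base')[:2]:
    mm=d['mask'].astype(np.uint8);print('ol',d['score'],mm.sum())
m=m.astype(np.uint8);m=cv2.morphologyEx(m,cv2.MORPH_CLOSE,np.ones((3,3)))
n,l,st,ce=cv2.connectedComponentsWithStats(m);i=1+np.argmax(st[1:,4]);
pts=Q[l==i][:,:2].astype(np.float32);print(len(pts),cv2.minAreaRect(pts),cv2.boxPoints(cv2.minAreaRect(pts)))
w=(V>120)&(S<70)&(np.hypot(Q[...,0]-c[0],Q[...,1]-c[1])>.135)&(np.hypot(Q[...,0]-c[0],Q[...,1]-c[1])<.21)
n,l,st,ce=cv2.connectedComponentsWithStats(w.astype(np.uint8))
for i in range(1,n):
    if st[i,4]>6:
        q=Q[l==i][:,:2];d=q.mean(0)-c;print('white',st[i,4],ce[i],q.mean(0),np.hypot(*d),np.degrees(np.arctan2(d[1],d[0])))
E
```

```text
red (152, array([0.643 , 0.0908]))
blue (131, array([ 0.6332, -0.0498]))
green (134, array([ 0.5515, -0.0452]))
yellow (132, array([0.6795, 0.0181]))
1214
tray [0.59844262 0.02262631] 2.474187715303191 105.96083275094756 10599
red 0.08144330534221228 56.831928818664345
blue 0.08033458268868626 -64.36365749529844
green 0.082486471990715 -124.68712975571938
yellow 0.0811836529830065 -3.1961222363272452
(246, 212) [ 20  16 147] [0.45  0.06  0.018]
(205, 207) [ 11 177  49] [0.462 0.191 0.018]
(265, 120) [ 15 140  71] [0.751 0.008 0.019]
(280, 225) [ 12 182  49] [ 0.412 -0.048  0.025]
(243, 205) [ 11 116  64] [0.472 0.07  0.021]
ol 0.97 4406
1343 ((0.47924697399139404, -0.029359355568885803), (0.13532930612564087, 0.18226833641529083), 74.84698486328125) [[ 0.37359405 -0.07084912]
 [ 0.54952514 -0.11849366]
 [ 0.5848999   0.01213041]
 [ 0.4089688   0.05977495]]
white 59 [245.3220339  211.81355932] [0.45059141 0.06256894] 0.15315153982932592 164.8821881922274
white 9 [225.77777778 214.        ] [0.44194529 0.12426105] 0.186603959179042 146.99892388095756
white 23 [241.56521739 222.91304348] [0.41531285 0.07324716] 0.18999732516163687 164.5481018902336
```

>>> {"fn": "send_rows", "kwargs": {"motion": [{"linear":[0,0.24,-0.18],"spin":0},{"linear":[0,0.52,-0.38],"spin":0},{"linear":[0,0.8,-0.58],"spin":0},{"linear":[0,0.96,-0.7],"spin":0}], "fingers": 98}}

```text
time: 1.7
eef_pos: [0.2456, -0.4242, 0.2141]
tool_rot: [[0.001, 0.975, 0.222], [0.001, 0.222, -0.975], [-1.0, 0.001, -0.0]]
force: [1.2, -0.3, 0.3]
width: 0.0619
```

>>> {"fn": "send_rows", "kwargs": {"motion": [{"linear":[0,0.24,-0.18],"spin":0},{"linear":[0,0.52,-0.38],"spin":0},{"linear":[0,0.8,-0.58],"spin":0},{"linear":[0,0.96,-0.7],"spin":0}]}}

```text
time: 2.1
eef_pos: [0.3631, -0.2901, 0.2142]
tool_rot: [[0.001, 0.975, 0.222], [0.0, 0.222, -0.975], [-1.0, 0.001, 0.0]]
force: [0.2, 0.1, -0.6]
width: 0.056
```

>>> {"fn": "send_rows", "kwargs": {"motion": [{"linear":[0,0.24,-0.18],"spin":0},{"linear":[0,0.52,-0.38],"spin":0},{"linear":[0,0.8,-0.58],"spin":0},{"linear":[0,0.96,-0.7],"spin":0}]}}

```text
time: 2.5
eef_pos: [0.4806, -0.1557, 0.2141]
tool_rot: [[0.001, 0.975, 0.223], [0.0, 0.223, -0.975], [-1.0, 0.001, 0.0]]
force: [-0.1, -0.8, 0.7]
width: 0.0562
```

>>> {"fn": "send_rows", "kwargs": {"motion": [{"linear":[0,0.24,-0.18],"spin":0},{"linear":[0,0.52,-0.38],"spin":0},{"linear":[0,0.8,-0.58],"spin":0},{"linear":[0,0.96,-0.7],"spin":0}]}}

```text
time: 2.9
eef_pos: [0.5979, -0.0212, 0.2138]
tool_rot: [[0.001, 0.975, 0.223], [0.0, 0.223, -0.975], [-1.0, 0.001, -0.0]]
force: [-0.3, -0.2, -1.3]
width: 0.0562
```

>>> {"fn": "send_rows", "kwargs": {"motion": [{"linear":[0,0.26,-0.2],"spin":-0.06},{"linear":[0,0.55,-0.41],"spin":-0.12},{"linear":[0,0.8,-0.6],"spin":-0.18},{"linear":[0,0.93,-0.7],"spin":-0.214},{"linear":[0,0.93,-0.7],"spin":-0.214}]}}

```text
time: 3.4
eef_pos: [0.7104, 0.1127, 0.2124]
tool_rot: [[-0.0, 0.781, 0.625], [0.001, 0.625, -0.781], [-1.0, 0.0, -0.001]]
force: [0.8, -0.6, 0.2]
width: 0.0561
```

```bash
python3 - <<'E'
from look import *
s=env.observe();print(s['time'],s['eef_pos'],s['tool_rot'],s['joint_pos'])
c=np.array([.5984,.0226]);d=s['eef_pos'][:2]-c
R=s['tool_rot'];print(np.hypot(*d),np.degrees(np.arctan2(d[1],d[0])),np.degrees(np.arctan2(R[1,1],R[0,1])))
a=cap('top','top1');b=cap('scene','scene1')
i=cv2.imread('pics/scene1.png')[130:290,140:360];cv2.imwrite('pics/scene1c.png',cv2.resize(i,None,fx=3.5,fy=3.5))
E
```

```text
3.4 [0.71043743 0.11269643 0.21235414] [[-1.82349938e-04  7.80605207e-01  6.25024382e-01]
 [ 8.06073303e-04  6.25024304e-01 -7.80604874e-01]
 [-9.99999658e-01  3.61472217e-04 -7.43198160e-04]] [1.40946407e-01 5.56121043e-01 1.18349374e+00 8.35565483e-04
 1.40204524e+00 1.03643952e+00]
0.1437697861566973 38.80497785167556 38.683974340870726
```

```bash
sleep 1
```

```text
(no output)
```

View pics/scene1c.png

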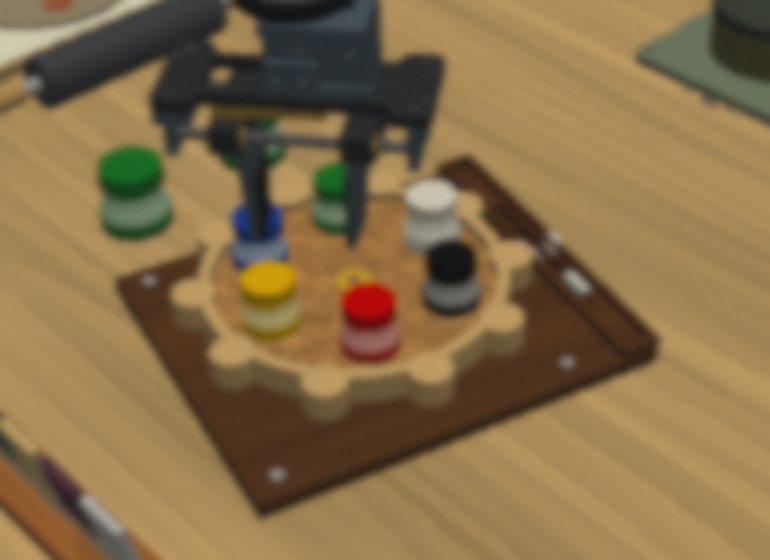

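>>> {"fn": "send_rows", "kwargs": {"motion": [{"linear":[0.15,0.03,0],"spin":0},{"linear":[0.4,0.03,0],"spin":0},{"linear":[0.6,0.03,0],"spin":0},{"linear":[0.75,0.03,0],"spin":0},{"linear":[0.8,0.03,0],"spin":0}]}}

```text
time: 4.0
eef_pos: [0.7099, 0.1102, 0.0914]
tool_rot: [[-0.005, 0.785, 0.62], [-0.001, 0.62, -0.785], [-1.0, -0.005, -0.002]]
force: [-0.0, 0.4, -0.6]
width: 0.0558
```

```bash
python3 - <<'E'
from look import *
s=env.observe();print(s['time'],s['eef_pos'])
c=np.array([.5984,.0226]);d=s['eef_pos'][:2]-c
R=s['tool_rot'];print(np.hypot(*d),np.degrees(np.arctan2(d[1],d[0])),np.degrees(np.arctan2(R[1,1],R[0,1])))
b=cap('scene','scene2')
i=cv2.imread('pics/scene2.png')[130:290,140:360];cv2.imwrite('pics/scene2c.png',cv2.resize(i,None,fx=3.5,fy=3.5))
E
```

```text
4.0 [0.70994437 0.11016664 0.09142292]
0.14180995049575815 38.13328291705013 38.31890400992062
```

```bash
sleep 1
```

```text
(no output)
```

View pics/scene2c.png

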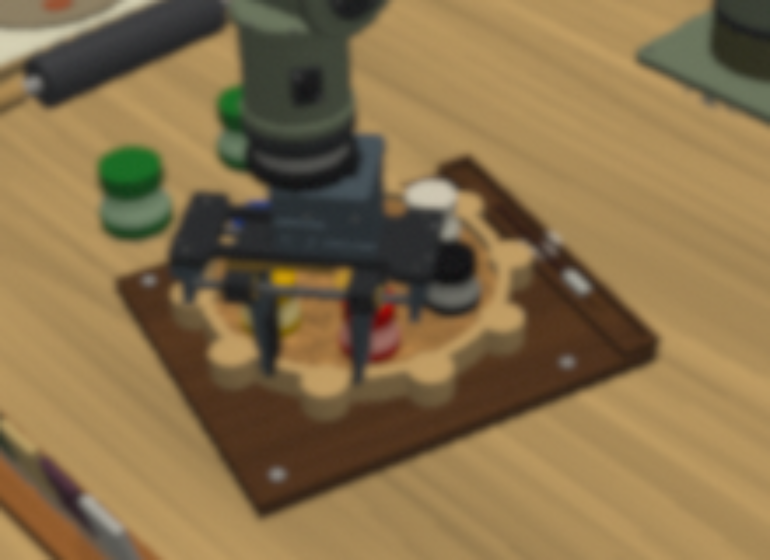

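>>> {"fn": "send_rows", "kwargs": {"motion": [{"linear":[0,0.03,0],"spin":0},{"linear":[0,0.03,0],"spin":0},{"linear":[0,0.03,0],"spin":0}]}}

```text
time: 4.35
eef_pos: [0.7169, 0.115, 0.0958]
tool_rot: [[0.003, 0.783, 0.622], [0.0, 0.622, -0.783], [-1.0, 0.003, 0.002]]
force: [0.3, -0.6, -0.1]
width: 0.056
```

```bash
cat > pol.py <<'E'
from look import *
s=env.observe()
c=np.array([.5984,.0226]);d=s['eef_pos'][:2]-c
R=s['tool_rot'];print(s['time'],s['eef_pos'].round(4),'R',np.hypot(*d).round(4),np.degrees(np.arctan2(d[1],d[0])).round(2),'tool',np.degrees(np.arctan2(R[1,1],R[0,1])).round(2),s['width'],s['force'].round(1),s['wrist_torque'].round(2),s['joint_pos'].round(2))
E
python3 pol.py
```

```text
4.35 [0.7169 0.115  0.0958] R 0.1503 37.94 tool 38.44 0.05603300552967952 [ 0.3 -0.6 -0.1] [-0.03 -0.05  0.01] [ 0.14  0.63  1.34 -0.    1.17  1.04]
```

>>> {"fn": "send_rows", "kwargs": {"motion": [{"linear":[0.06,0,0],"spin":0},{"linear":[0.16,0,0],"spin":0},{"linear":[0.26,0,0],"spin":0},{"linear":[0.32,-0.01,0],"spin":0},{"linear":[0.33,-0.01,0],"spin":0}]}}

```text
time: 4.85
eef_pos: [0.7131, 0.1136, 0.0416]
tool_rot: [[-0.005, 0.783, 0.622], [-0.001, 0.622, -0.783], [-1.0, -0.004, -0.002]]
force: [-0.1, 0.0, -0.2]
width: 0.0559
```

>>> {"fn": "send_rows", "kwargs": {"motion": [{"linear":[0,0,0],"spin":0},{"linear":[0,0,0],"spin":0}], "fingers": 130, "newtons": 5}}

```text
time: 5.05
eef_pos: [0.7153, 0.114, 0.0449]
tool_rot: [[0.001, 0.783, 0.622], [0.0, 0.622, -0.783], [-1.0, 0.001, 0.001]]
force: [-1.0, -0.1, 1.0]
width: 0.0454
```

```bash
python3 pol.py;python3 - <<'E'
from look import *
b=cap('scene','scene3')
i=cv2.imread('pics/scene3.png')[130:290,140:360];cv2.imwrite('pics/scene3c.png',cv2.resize(i,None,fx=3.5,fy=3.5))
E
```

```text
5.05 [0.7153 0.114  0.0449] R 0.1484 38.04 tool 38.45 0.045439665725065255 [-1.  -0.1  1. ] [ 0.02 -0.01 -0.03] [ 0.14  0.67  1.4  -0.    1.07  1.04]
```

```bash
sleep 1
```

```text
(no output)
```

View pics/scene3c.png

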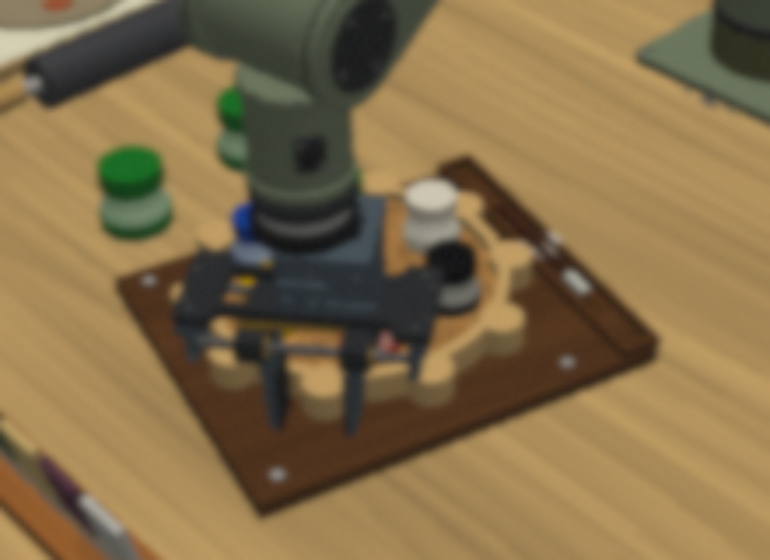

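>>> {"fn": "send_rows", "kwargs": {"motion": [{"linear":[0,0,-0.01],"spin":-0.005},{"linear":[0,-0.0005,-0.0276],"spin":-0.0133},{"linear":[0,-0.0015,-0.0551],"spin":-0.0267},{"linear":[0,-0.0035,-0.0826],"spin":-0.04},{"linear":[0,-0.006,-0.11],"spin":-0.0533}]}}

```text
time: 5.6
eef_pos: [0.7037, 0.1266, 0.0447]
tool_rot: [[0.001, 0.707, 0.707], [-0.0, 0.707, -0.707], [-1.0, 0.0, 0.001]]
force: [0.3, -0.5, 0.6]
width: 0.0449
```

>>> {"fn": "send_rows", "kwargs": {"motion": [{"linear":[0,-0.0005,-0.0276],"spin":-0.0133},{"linear":[0,-0.0015,-0.0551],"spin":-0.0267},{"linear":[0,-0.0035,-0.0826],"spin":-0.04},{"linear":[0,-0.006,-0.11],"spin":-0.0533},{"linear":[0,-0.0095,-0.1373],"spin":-0.0667}]}}

```text
time: 6.1
eef_pos: [0.6882, 0.1403, 0.0445]
tool_rot: [[0.0, 0.602, 0.798], [0.0, 0.798, -0.602], [-1.0, 0.0, 0.0]]
force: [1.5, 0.3, -0.1]
width: 0.045
```

```bash
python3 pol.py;python3 - <<'E'
from look import *
b=cap('scene','scene4')
i=cv2.imread('pics/scene4.png')[130:290,140:360];cv2.imwrite('pics/scene4c.png',cv2.resize(i,None,fx=3.5,fy=3.5))
E
```

```text
6.1 [0.6882 0.1403 0.0445] R 0.148 52.66 tool 52.98 0.044981432447320654 [ 1.5  0.3 -0.1] [-0.01 -0.34 -0.01] [0.18 0.64 1.46 0.   1.04 0.83]
```

```bash
sleep 1
```

```text
(no output)
```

View pics/scene4c.png

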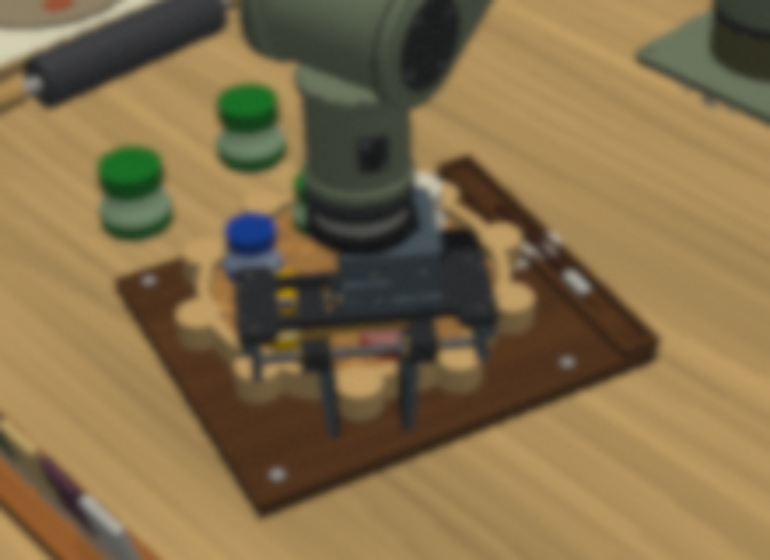

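The tray is turning with the lobe held between the fingers, and the forces are low. I'll keep going in equal steps.

>>> {"fn": "send_rows", "kwargs": {"motion": [{"linear":[0,-0.0005,-0.0276],"spin":-0.0133},{"linear":[0,-0.0015,-0.0551],"spin":-0.0267},{"linear":[0,-0.0035,-0.0826],"spin":-0.04},{"linear":[0,-0.006,-0.11],"spin":-0.0533},{"linear":[0,-0.0095,-0.1373],"spin":-0.0667}]}}

```text
time: 6.65
eef_pos: [0.6706, 0.1514, 0.0443]
tool_rot: [[-0.0, 0.485, 0.874], [-0.0, 0.874, -0.485], [-1.0, -0.0, -0.0]]
force: [0.2, -0.1, -1.3]
width: 0.0447
```

>>> {"fn": "send_rows", "kwargs": {"motion": [{"linear":[0,-0.0005,-0.0276],"spin":-0.0133},{"linear":[0,-0.0015,-0.0551],"spin":-0.0267},{"linear":[0,-0.0035,-0.0826],"spin":-0.04},{"linear":[0,-0.006,-0.11],"spin":-0.0533},{"linear":[0,-0.0095,-0.1373],"spin":-0.0667}]}}

```text
time: 7.15
eef_pos: [0.652, 0.1602, 0.0444]
tool_rot: [[0.0, 0.359, 0.933], [0.0, 0.933, -0.359], [-1.0, 0.0, 0.0]]
force: [1.9, 0.8, -0.6]
width: 0.0447
```

>>> {"fn": "send_rows", "kwargs": {"motion": [{"linear":[0,-0.0005,-0.0276],"spin":-0.0133},{"linear":[0,-0.0015,-0.0551],"spin":-0.0267},{"linear":[0,-0.0035,-0.0826],"spin":-0.04},{"linear":[0,-0.006,-0.11],"spin":-0.0533},{"linear":[0,-0.0095,-0.1373],"spin":-0.0667}]}}

```text
time: 7.65
eef_pos: [0.6323, 0.1663, 0.0445]
tool_rot: [[0.0, 0.225, 0.974], [0.0, 0.974, -0.225], [-1.0, 0.0, 0.0]]
force: [0.5, 0.6, -0.2]
width: 0.0446
```

```bash
python3 pol.py
```

```text
7.65 [0.6323 0.1663 0.0445] R 0.1476 76.72 tool 76.99 0.044642584596335355 [ 0.5  0.6 -0.2] [ 0.09 -0.36  0.06] [ 0.24  0.58  1.59 -0.    0.97  0.47]
```

>>> {"fn": "send_rows", "kwargs": {"motion": [{"linear":[0,-0.0005,-0.0276],"spin":-0.0133},{"linear":[0,-0.0015,-0.0551],"spin":-0.0267},{"linear":[0,-0.0035,-0.0826],"spin":-0.04},{"linear":[0,-0.006,-0.11],"spin":-0.0533},{"linear":[0,-0.0095,-0.1373],"spin":-0.0667}]}}

```text
time: 8.15
eef_pos: [0.6119, 0.1695, 0.0445]
tool_rot: [[0.0, 0.087, 0.996], [-0.0, 0.996, -0.087], [-1.0, 0.0, 0.0]]
force: [1.2, 0.6, -0.5]
width: 0.0446
```

>>> {"fn": "send_rows", "kwargs": {"motion": [{"linear":[0,-0.0005,-0.0276],"spin":-0.0133},{"linear":[0,-0.0015,-0.0551],"spin":-0.0267},{"linear":[0,-0.0035,-0.0826],"spin":-0.04},{"linear":[0,-0.006,-0.11],"spin":-0.0533},{"linear":[0,-0.0095,-0.1373],"spin":-0.0667}]}}

```text
time: 8.65
eef_pos: [0.5912, 0.1698, 0.0444]
tool_rot: [[-0.0, -0.052, 0.999], [-0.0, 0.999, 0.052], [-1.0, -0.0, -0.0]]
force: [0.6, 1.0, -0.5]
width: 0.0447
```

>>> {"fn": "send_rows", "kwargs": {"motion": [{"linear":[0,-0.0005,-0.0276],"spin":-0.0133},{"linear":[0,-0.0015,-0.0551],"spin":-0.0267},{"linear":[0,-0.0035,-0.0826],"spin":-0.04},{"linear":[0,-0.006,-0.11],"spin":-0.0533},{"linear":[0,-0.0095,-0.1373],"spin":-0.0667}]}}

```text
time: 9.15
eef_pos: [0.5707, 0.1674, 0.0444]
tool_rot: [[-0.0, -0.191, 0.982], [-0.0, 0.982, 0.191], [-1.0, -0.0, -0.0]]
force: [0.9, 1.6, 0.3]
width: 0.045
```

>>> {"fn": "send_rows", "kwargs": {"motion": [{"linear":[0,-0.0005,-0.0276],"spin":-0.0133},{"linear":[0,-0.0015,-0.0551],"spin":-0.0267},{"linear":[0,-0.0035,-0.0826],"spin":-0.04},{"linear":[0,-0.006,-0.11],"spin":-0.0533},{"linear":[0,-0.0095,-0.1373],"spin":-0.0667}]}}

```text
time: 9.65
eef_pos: [0.5507, 0.162, 0.0444]
tool_rot: [[-0.0, -0.326, 0.945], [-0.0, 0.945, 0.326], [-1.0, -0.0, -0.0]]
force: [0.6, 1.8, 0.3]
width: 0.0445
```

```bash
python3 pol.py;python3 - <<'E'
from look import *
b=cap('scene','scene5')
i=cv2.imread('pics/scene5.png')[130:290,140:360];cv2.imwrite('pics/scene5c.png',cv2.resize(i,None,fx=3.5,fy=3.5))
E
```

```text
9.65 [0.5507 0.162  0.0444] R 0.1473 108.89 tool 109.01 0.04450610147774815 [0.6 1.8 0.3] [ 0.19 -0.19  0.03] [ 0.27  0.47  1.79 -0.    0.87 -0.07]
```

```bash
sleep 1
```

```text
(no output)
```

View pics/scene5c.png

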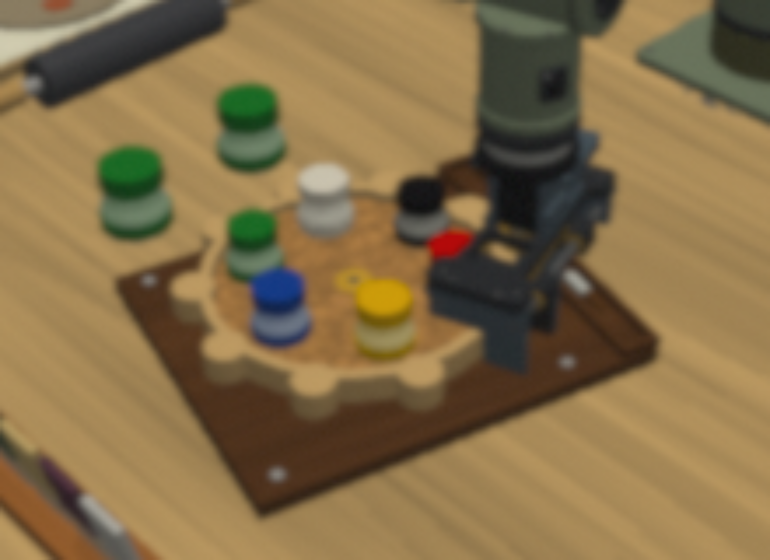

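>>> {"fn": "send_rows", "kwargs": {"motion": [{"linear":[0,0,-0.0276],"spin":-0.0133},{"linear":[0,-0.0005,-0.0551],"spin":-0.0267},{"linear":[0,-0.002,-0.0826],"spin":-0.04},{"linear":[0,-0.004,-0.11],"spin":-0.0533},{"linear":[0,-0.0075,-0.1373],"spin":-0.0667}]}}

```text
time: 10.2
eef_pos: [0.5316, 0.1542, 0.0444]
tool_rot: [[-0.0, -0.454, 0.891], [-0.0, 0.891, 0.454], [-1.0, -0.0, -0.0]]
force: [2.5, -0.5, 0.0]
width: 0.0451
```

>>> {"fn": "send_rows", "kwargs": {"motion": [{"linear":[0,-0.0005,-0.0276],"spin":-0.0133},{"linear":[0,-0.0015,-0.0551],"spin":-0.0267},{"linear":[0,-0.0035,-0.0826],"spin":-0.04},{"linear":[0,-0.006,-0.11],"spin":-0.0533},{"linear":[0,-0.0095,-0.1373],"spin":-0.0667}]}}

```text
time: 10.7
eef_pos: [0.5139, 0.1436, 0.0444]
tool_rot: [[0.0, -0.574, 0.819], [-0.0, 0.819, 0.574], [-1.0, -0.0, 0.0]]
force: [0.9, 0.9, -0.3]
width: 0.0447
```

>>> {"fn": "send_rows", "kwargs": {"motion": [{"linear":[0,-0.0005,-0.0276],"spin":-0.0133},{"linear":[0,-0.0015,-0.0551],"spin":-0.0267},{"linear":[0,-0.0035,-0.0826],"spin":-0.04},{"linear":[0,-0.006,-0.11],"spin":-0.0533},{"linear":[0,-0.0095,-0.1373],"spin":-0.0667}]}}

```text
time: 11.2
eef_pos: [0.4979, 0.1307, 0.0444]
tool_rot: [[0.0, -0.682, 0.731], [0.0, 0.731, 0.682], [-1.0, -0.0, 0.0]]
force: [1.0, 1.0, -0.1]
width: 0.0441
```

>>> {"fn": "send_rows", "kwargs": {"motion": [{"linear":[0,-0.0005,-0.0276],"spin":-0.0133},{"linear":[0,-0.0015,-0.0551],"spin":-0.0267},{"linear":[0,-0.003,-0.078],"spin":-0.038},{"linear":[0,-0.0045,-0.092],"spin":-0.045},{"linear":[0,-0.005,-0.1],"spin":-0.0487}]}}

```text
time: 11.7
eef_pos: [0.4875, 0.12, 0.0444]
tool_rot: [[-0.0, -0.752, 0.659], [0.0, 0.659, 0.752], [-1.0, 0.0, -0.0]]
force: [0.2, 1.3, 0.4]
width: 0.0446
```

```bash
python3 pol.py;python3 - <<'E'
from meas import *
c=np.array([.5984,.0226])
for n in('scene','top'):
    b=cap(n,n+'6');o=meas(b)
    for k in('red','blue','green','yellow'):
        if o[k][1] is None: continue
        d=o[k][1]-c;print(n,k,o[k][0],np.hypot(*d).round(4),np.degrees(np.arctan2(d[1],d[0])).round(2))
i=cv2.imread('pics/top6.png')[100:270,180:380];cv2.imwrite('pics/top6c.png',cv2.resize(i,None,fx=3.5,fy=3.5))
E
```

```text
11.7 [0.4875 0.12   0.0444] R 0.1476 138.7 tool 138.77 0.044634631571349025 [0.2 1.3 0.4] [ 0.24 -0.25  0.06] [ 0.22  0.38  1.96  0.    0.8  -0.63]
scene red 116 0.0811 150.27
scene blue 119 0.0905 36.96
scene green 111 0.0835 -19.02
scene yellow 144 0.0877 92.48
top red 154 0.0819 155.31
top blue 129 0.0796 35.65
top green 124 0.08 -25.16
top yellow 74 0.0779 90.96
```

```bash
sleep 1
```

```text
(no output)
```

View pics/top6c.png

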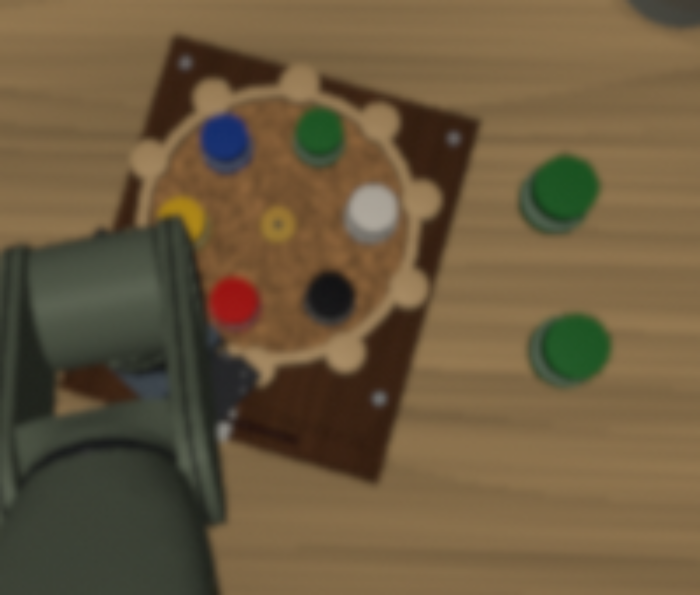

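>>> {"fn": "send_rows", "kwargs": {"motion": [{"linear":[0,-0.0002,-0.0207],"spin":-0.01},{"linear":[0,-0.0015,-0.0483],"spin":-0.0233},{"linear":[0,-0.003,-0.0758],"spin":-0.0367},{"linear":[0,-0.005,-0.1],"spin":-0.0485},{"linear":[0,-0.0065,-0.115],"spin":-0.0558}]}}

```text
time: 12.3
eef_pos: [0.4768, 0.1062, 0.0444]
tool_rot: [[-0.0, -0.824, 0.566], [-0.0, 0.566, 0.824], [-1.0, -0.0, -0.0]]
force: [-0.1, 1.4, -0.0]
width: 0.0449
```

>>> {"fn": "send_rows", "kwargs": {"motion": [{"linear":[0,0,-0.009],"spin":-0.0044},{"linear":[0,0,-0.0138],"spin":-0.0067},{"linear":[0,0,-0.0138],"spin":-0.0067}]}}

```text
time: 12.6
eef_pos: [0.4758, 0.1047, 0.0444]
tool_rot: [[-0.0, -0.831, 0.556], [-0.0, 0.556, 0.831], [-1.0, 0.0, -0.0]]
force: [-0.4, 0.4, -0.4]
width: 0.0448
```

```bash
python3 pol.py;python3 - <<'E'
from meas import *
c=np.array([.5984,.0226])
for n in('top',):
    b=cap(n,n+'7');o=meas(b)
    for k in('red','blue','green','yellow'):
        if o[k][1] is None: continue
        d=o[k][1]-c;print(n,k,o[k],np.hypot(*d).round(4),np.degrees(np.arctan2(d[1],d[0])).round(2))
i=cv2.imread('pics/top7.png')[100:270,180:380];cv2.imwrite('pics/top7c.png',cv2.resize(i,None,fx=3.5,fy=3.5))
E
```

```text
12.6 [0.4758 0.1047 0.0444] R 0.1476 146.19 tool 146.23 0.04481567867646351 [-0.4  0.4 -0.4] [ 0.09 -0.15 -0.02] [ 0.19  0.36  1.99 -0.    0.78 -0.79]
top red (145, array([0.5204, 0.0461])) 0.0815 163.23
top blue (127, array([0.6562, 0.0774])) 0.0796 43.47
top green (128, array([ 0.6743, -0.0015])) 0.0796 -17.62
top yellow (97, array([0.5856, 0.1049])) 0.0833 98.84
```

```bash
sleep 1
```

```text
(no output)
```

View pics/top7c.png

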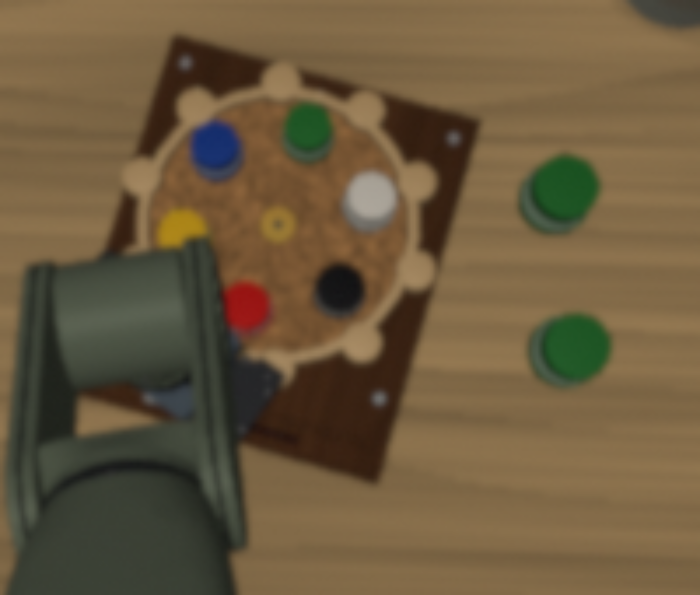

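```bash
python3 - <<'E'
import numpy as np
from scipy.optimize import least_squares
c=np.array([.5984,.0226])
def P(r,a): return c+r*np.array([np.cos(np.radians(a)),np.sin(np.radians(a))])
M=[[P(.08144,56.83),P(.0803,-64.36),P(.0825,-124.69),P(.0812,-3.2)],[P(.0819,155.31),P(.0796,35.65),P(.08,-25.16)],[P(.0815,163.23),P(.0796,43.47),P(.0796,-17.62)]]
def res(a):
    out=[]
    th0=a[2:6];rot=[0,a[6],a[7]]
    for s,m in enumerate(M):
        for j,q in enumerate(m):
            t=th0[j]+rot[s]; out+=list(q-a[:2]-a[8]*np.array([np.cos(t),np.sin(t)]))
    return np.array(out)*1000
r=np.radians
s=least_squares(res,[.598,.0226,r(57),r(-64),r(-125),r(-3),r(99),r(107),.082])
a=s.x;print(a[:2],a[8],np.degrees(a[2:8]),'red now',np.degrees(a[2]+a[7]),np.abs(s.fun).max())
for w in [(.45059,.06257),(.41531,.07325)]:
    d=np.array(w)-a[:2];print(np.degrees(np.arctan2(d[1],d[0])))
E
```

```text
[0.59737732 0.02255081] 0.08106828540690787 [  56.16642261  -63.71909817 -124.00808211   -3.12598999   98.99010096
  106.72491741] red now 162.89134002475006 1.1484108458011122
164.7498634356263
164.43939476002905
```

>>> {"fn": "send_rows", "kwargs": {"motion": [{"linear":[0,0,-0.008],"spin":-0.004},{"linear":[0,0,-0.018],"spin":-0.009},{"linear":[0,0,-0.026],"spin":-0.0127},{"linear":[0,0,-0.03],"spin":-0.0145},{"linear":[0,0,-0.03],"spin":-0.0145}]}}

```text
time: 13.15
eef_pos: [0.4732, 0.1009, 0.0444]
tool_rot: [[-0.0, -0.848, 0.53], [-0.0, 0.53, 0.848], [-1.0, 0.0, -0.0]]
force: [0.6, 0.6, -0.1]
width: 0.0448
```

```bash
cat > ang.py <<'E'
from meas import *
import sys
c=np.array([.5974,.0226])
b=cap('top',sys.argv[1]);o=meas(b)
for k,a0 in dict(red=56.5,blue=-64,green=-124.4,yellow=-3.2).items():
    if o[k][1] is None: continue
    d=o[k][1]-c;a=np.degrees(np.arctan2(d[1],d[0]));print(k,o[k],np.hypot(*d).round(4),a.round(2),'rot',((a-a0)%360).round(2))
E
python3 pol.py; python3 ang.py top8
```

```text
13.15 [0.4732 0.1009 0.0444] R 0.1476 147.97 tool 147.97 0.044806005884998515 [ 0.6  0.6 -0.1] [ 0.07 -0.25 -0.02] [ 0.19  0.36  2.   -0.    0.78 -0.83]
red (135, array([0.52  , 0.0427])) 0.08 165.44 rot 108.94
blue (128, array([0.6548, 0.079 ])) 0.0805 44.5 rot 108.5
green (126, array([0.6751, 0.001 ])) 0.0806 -15.54 rot 108.86
yellow (108, array([0.5818, 0.1032])) 0.0821 100.95 rot 104.15
```

>>> {"fn": "send_rows", "kwargs": {"motion": [{"linear":[0,0,0.015],"spin":0},{"linear":[0,0,0.028],"spin":0},{"linear":[0,0.05,0.03],"spin":0},{"linear":[0,0.15,0.03],"spin":0},{"linear":[0,0.2,0.03],"spin":0}]}}

```text
time: 13.7
eef_pos: [0.4481, 0.1213, 0.0442]
tool_rot: [[-0.002, -0.848, 0.53], [-0.0, 0.53, 0.848], [-1.0, 0.002, -0.001]]
force: [-0.2, -0.4, -0.5]
width: 0.0448
```

>>> {"fn": "send_rows", "kwargs": {"motion": [{"linear":[-0.1,0,0],"spin":0},{"linear":[-0.35,0,0],"spin":0},{"linear":[-0.6,0,0],"spin":0},{"linear":[-0.85,0,0],"spin":0},{"linear":[-1,0,0],"spin":0}]}}

```text
time: 14.2
eef_pos: [0.4504, 0.1214, 0.1973]
tool_rot: [[0.004, -0.848, 0.53], [0.001, 0.53, 0.848], [-1.0, -0.003, 0.003]]
force: [0.8, -0.3, 0.3]
width: 0.0445
```

```bash
python3 pol.py; python3 ang.py top9
```

```text
14.2 [0.4504 0.1214 0.1973] R 0.1779 146.28 tool 148.01 0.04449430484331585 [ 0.8 -0.3  0.3] [ 0.13 -0.15 -0.06] [ 0.24  0.16  1.83 -0.    1.15 -0.77]
red (149, array([0.5196, 0.0444])) 0.0808 164.35 rot 107.85
blue (128, array([0.6548, 0.079 ])) 0.0805 44.5 rot 108.5
green (127, array([0.675, 0.001])) 0.0806 -15.55 rot 108.85
yellow (141, array([0.5782, 0.1018])) 0.0815 103.63 rot 106.83
```

```bash
sleep 1
```

```text
(no output)
```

View pics/top9.png

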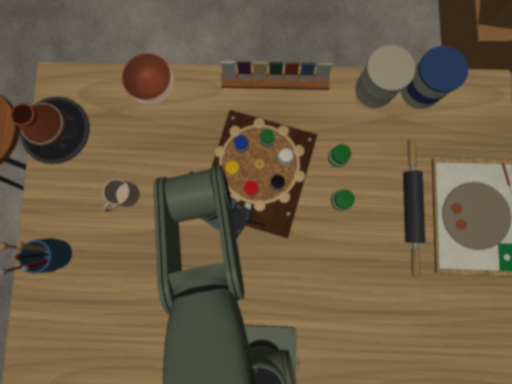

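>>> {"fn": "send_rows", "kwargs": {"motion": [{"linear":[0,0.2,0.15],"spin":0},{"linear":[0,0.45,0.35],"spin":0},{"linear":[0,0.7,0.55],"spin":0},{"linear":[0,0.9,0.7],"spin":0}]}}

```text
time: 14.65
eef_pos: [0.3896, 0.2833, 0.194]
tool_rot: [[-0.001, -0.848, 0.53], [-0.0, 0.53, 0.848], [-1.0, 0.001, -0.0]]
force: [0.8, 0.4, 1.1]
width: 0.0448
```

>>> {"fn": "send_rows", "kwargs": {"motion": [{"linear":[0,0.2,0.15],"spin":0},{"linear":[0,0.45,0.35],"spin":0},{"linear":[0,0.7,0.55],"spin":0},{"linear":[0,0.9,0.7],"spin":0},{"linear":[0,0.9,0.7],"spin":0}]}}

```text
time: 15.15
eef_pos: [0.3302, 0.4456, 0.1934]
tool_rot: [[-0.001, -0.851, 0.526], [0.001, 0.526, 0.851], [-1.0, 0.001, 0.0]]
force: [0.1, -0.7, -0.1]
width: 0.0446
```

```bash
python3 pol.py; python3 ang.py top10; python3 - <<'E'
from look import *
a=cv2.imread('pics/top10.png')[100:270,180:380];cv2.imwrite('pics/top10c.png',cv2.resize(a,None,fx=3.5,fy=3.5,interpolation=cv2.INTER_CUBIC))
E
```

```text
15.15 [0.3302 0.4456 0.1934] R 0.5009 122.38 tool 148.27 0.04464496627162602 [ 0.1 -0.7 -0.1] [ 0.   -0.12 -0.01] [ 0.91  0.3   1.64  0.    1.2  -0.11]
red (151, array([0.5196, 0.0446])) 0.0809 164.21 rot 107.71
blue (126, array([0.6551, 0.0791])) 0.0808 44.4 rot 108.4
green (126, array([0.675, 0.001])) 0.0806 -15.55 rot 108.85
yellow (141, array([0.5781, 0.1017])) 0.0814 103.71 rot 106.91
```

```bash
sleep 1
```

```text
(no output)
```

View pics/top10c.png

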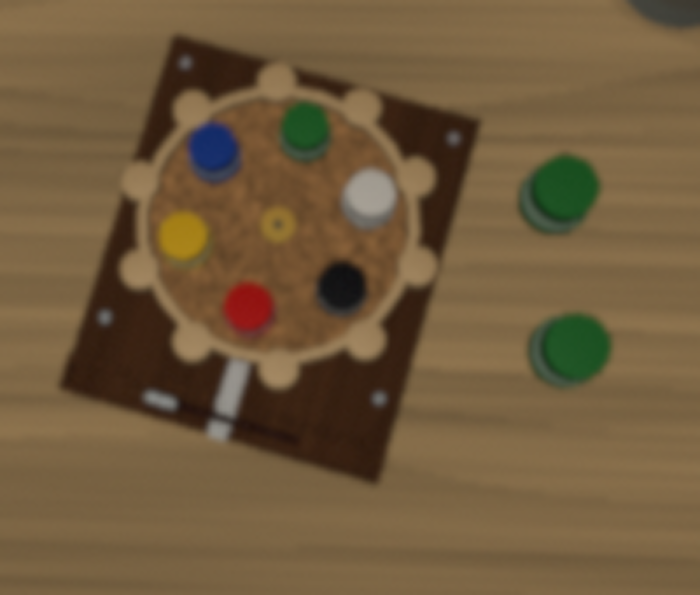

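```bash
python3 - <<'E'
import numpy as np
from meas import *
# refit centre w/ unobstructed first and last
A=np.array([[.643,.0908],[.6332,-.0498],[.5515,-.0452],[.6795,.0181]])
B=np.array([[.5196,.0446],[.6551,.0791],[.675,.001],[.5781,.1017]])
def res(a):
    o=[]
    for j in range(4):
        for M,rt in((A,0),(B,a[6])):
            t=a[2+j]+rt;o+=list(M[j]-a[:2]-a[7]*np.array([np.cos(t),np.sin(t)]))
    return np.array(o)*1000
s=least_squares(res,[.598,.0226,1,-1.1,-2.17,-.05,1.88,.082]);a=s.x
print('c',a[:2],a[7],np.degrees(a[2:7]),'red',np.degrees(a[2]+a[6]),s.fun.round(1))
d=B[0]-a[:2];print('red direct',np.degrees(np.arctan2(d[1],d[0])))
p=viewer.capture('top');hsv,P,r,t=lids(p);H,S,V=[hsv[...,i].astype(int) for i in range(3)]
Q=plane(r,t,.018);dd=np.hypot(Q[...,0]-.598,Q[...,1]-.0226);th=np.degrees(np.arctan2(Q[...,1]-.0226,Q[...,0]-.598))
w=(V>110)&(S<80)&(dd>.14)&(dd<.21)&(th>155)&(th<175)
q=Q[w][:,:2];m=q.mean(0);vx=cv2.fitLine(q.astype(np.float32),cv2.DIST_L2,0,.01,.01).ravel()
print('stripe',w.sum(),m,vx,np.degrees(np.arctan2(vx[1],vx[0])))
# base corners via dark mask convex hull
m_=(V<85)&(S>100)&(dd<.25)
m_=cv2.morphologyEx(m_.astype(np.uint8),cv2.MORPH_OPEN,np.ones((3,3)))
hq=Q[m_>0][:,:2].astype(np.float32)
R=cv2.minAreaRect(hq);print('base',R)
# tray phase fit
z=P[...,2];Q=plane(r,t,.066)
reg=np.hypot(Q[...,0]-.598,Q[...,1]-.0226)<.18
X=Q[reg][:,:2];I=(z>.053)[reg].astype(float)
def res2(a):
    d=X-a[:2];rr=np.hypot(*d.T);th=np.arctan2(d[:,1],d[:,0])
    k=(th-a[2]+np.pi/10)%(np.pi/5)-np.pi/10
    s=np.minimum(rr-.125,np.hypot(rr*np.cos(k)-.128,rr*np.sin(k))-.018)
    return 1/(1+np.exp(s/.0015))-I
b=min((least_squares(res2,[.598,.0226,x],x_scale=[.01,.01,.1],diff_step=1e-3) for x in np.radians([0,9,18,27])),key=lambda s:s.cost)
print('tray',b.x[:2],np.degrees(b.x[2])%36)
E
```

```text
c [0.59750504 0.02289728] 0.08125803253421869 [  56.32420496  -63.75562686 -123.89234415   -3.73554919  107.96113441] red 164.2853393763956 [ 0.4  0.3  0.3 -0.3 -0.2  0.2 -0.7 -0.5 -0.7 -0.6 -0.6  0.4  0.9  0.5
  0.6  0. ]
red direct 164.43327221132742
stripe 84 [0.4370637  0.06621635] [ 0.96290743 -0.26983187  0.4370637   0.06621635] -15.654262
base ((0.5686807632446289, -0.010517045855522156), (0.37849161028862, 0.34928569197654724), 74.7967300415039)
tray [0.59848983 0.02268602] 2.0769232212596194
```

```bash
python3 ang.py top11; python3 -c "
from look import *
print(order.close_job())"
```

```text
red (152, array([0.5195, 0.0447])) 0.081 164.16 rot 107.66
blue (128, array([0.6548, 0.079 ])) 0.0805 44.5 rot 108.5
green (125, array([0.6746, 0.0009])) 0.0802 -15.7 rot 108.7
yellow (142, array([0.5781, 0.1018])) 0.0815 103.7 rot 106.9
the job is handed in; nothing more can be done
None
```

The red jar now stands at the front mark, and I handed the job in at about 15 s of the 48 s allowed. I lowered the open fingers around one rim lobe, without gripping it. I pushed the tray about 108° anticlockwise at roughly 16°/s, slowed to a stop, backed off the lobe and lifted the arm clear to the left.

**Alignment:** In the last pictures the red lid is at about 164.2–164.4° around the axis. The stripe and base edges give a front direction of 164.4–164.9°. That leaves a gap of about half a degree or less (under 1 mm at the jar), which is within measuring noise.

**At rest:** The lid positions stayed the same from picture to picture after the release, so the tray was not moving.

**Jars:** The four coloured jars I measured (red, blue, green, yellow) are still about 81 mm from the axis and in their starting order. Forces on the tool stayed under about 3 N. The white and black jars, the brush, the mug and the rolling pin I only checked by eye.

**Disagreements:**
- The individual lids gave turns between 106.9° and 108.7°. I put this down to about 1 mm of lid-detection error.
- The scene camera gave a red angle 5° different partway through. I set it aside because that view takes in the sides of the jars.

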